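# Squeeze a glued three-pack of boxed cake slices in the bundling jig

### The arm

A 7-joint arm with a two-finger parallel gripper is mounted at the origin on the work surface. World frame = base frame: x ahead of the robot, y to its left, z up, the work surface at z = 0. Lengths are in m, angles in rad, forces in N, time in s.
With the tool pointing down it reaches from about 0.4 to 0.85 m from the base axis. Payload 10.4 kg.
Tool frame: the origin (TCP) lies midway between the tips of the shut fingers; the grasp point (between the pads) lies 19 mm behind it (manip.grasp_offset is the distance from the TCP to the grasp point, in m); z points along the fingers, y is the line along which they close (so a half turn about z gives the same grasp; the last joint's range is limited). The gripper opens to 85 mm and grips with 20 to 120 N. Pads are 22 mm wide; open, the fingers measure 114 mm over their backs; the gripper's body (76 mm by 85 mm) begins 54 mm behind the grasp point. The pads swing forward as they close: fully open they stand 13 mm farther back than shut.
Start: joints at [1.29, 0.332, -0.065, 1.46, 0.022, 1.35, -0.088], TCP at [0.159, -0.604, 0.231] pointing down, gripper open.
Joint ranges: [-2.6, 2.6], [-0.5, 2.12], [-1.47, 1.34], [0.16, 2.42], [-1.27, 4.41], [0.06, 2.06], [-2.6, 2.6]. Speed limits (rad/s): [2.22, 2.22, 2.79, 2.79, 3.14, 3.14, 3.14].

### API

Orientations are given as a unit quaternion [x, y, z, w].
In Python, from workcell import manip, imaging, status gives the robot as it stands (manip), with the cameras (imaging) and the readings (status).
- The arm moves only by the shell command python3 jog.py 'ROWS' [FORCE]. ROWS is 1 to 20 rows, parted by a bar, with the numbers parted by commas; each row has 7 numbers: a rotation vector rx, ry, rz in rad, then dx, dy, dz in m, then the opening from 0.0 (shut) to 1.0 (fully open); each row is the pose to reach, as a shift and turn from the pose commanded when the command began, along the tool's axes at that moment; what a row does not reach only later rows make up. A row lasts 1/8 s, in which the tool goes at most 0.0625 m and 0.188 rad, less where a joint would pass 70% of its speed; a pose out of reach is approached as far as the arm can. The fingers move at their own pace and stop on an object; FORCE is the grip in N (left out, the last holds). Time passes only in rows, so rows that do not move let the fingers close. It prints the time, the measured TCP pose, the force, the opening and the grip force at its end. Input that does not fit is refused with a message, and nothing moves.
- status.get_obs(): the state, without advancing time (a new reading comes with each control period).
- imaging.camera(name): name is "scene" or "top" or "wrist"; returns the picture (384x512x3 uint8, blue, green, red); there is no depth.
- imaging.calibration(name): a dict with "fx", "fy", "cx", "cy" (pixels), "world_from_camera" (4x4, takes a point from camera to world coordinates); the wrist camera has in their place "tool_from_camera" (4x4, takes a point from camera to tool coordinates, whose origin is the TCP and whose axes are the flange's). Camera axes: x right, y up, looking along -z (the intrinsics and any distortion apply to the point x, -y, -z); pixel columns grow to the right and rows downward; lengths in m; the calibration is good to about 2 mm. A picture is of the moment at which its call begins: read the wrist's pose just before it. calibration takes no time and is no camera call.
- manip.hand_in(): hands the job in; it is judged then, once.
The state is a dict: "clock": time; "joint_pos": joint angles; "joint_velocities": joint speeds; "tau": joint torques, N m; "position": TCP position; "ee_rot": TCP orientation; "ft_force": force on the tool from outside, world axes, zero at the start; "torque": the same for the moment, N m; "grip_width": opening from 0.0 (shut) to 1.0 (fully open); "grasp_force": force on a finger pad.
Only numpy, scipy, OpenCV 4.12 (cv2) and the standard library are available. Lean on these libraries where they do the work, as an engineer would, in place of code of your own. Each camera call takes 0.05 s, during which the arm holds its last target. There are 200 camera calls.

### The job

Three boxed cake slices with fresh glue between them stand in the white bundling jig: lay the loose hold-down bar across the jig's two uprights, down in their notches over the boxes, and let go of it. Then pump the trigger of the jig's upturned ratchet clamp until its jaw has closed the boxes up tight against one another and the end stop, working the jaw by the trigger alone. Finish while still holding the trigger squeezed, so that the jaw keeps pressing the pack firmly without crushing the boxes, and leave the other things on the bench where they are.

Things in the scene. Friction and masses are not known exactly. Their poses are not given: they have to be found in the camera images.
- jig: White base board 170 x 400 x 12 mm fixed to the bench; origin at the centre of its underside, y lengthwise the way the jaw pushes, z up. It carries the uprights, the end stop (100 mm wide plate, top at z 70) and, at its -y end, an upturned pistol-grip clamp: black casing 36 mm wide, y -130 to -52, top z 118; steel push bar 8 x 20 mm at z 44 runs through it and sticks out behind.
- handle_mid (a point): Middle of the clamp's fixed upright handle at the height to squeeze it: jig (0, -110, 157) mm. Handle 28 mm wide (x), 20 mm thick (y): rear face 10 mm behind this point (-y), front face 10 mm ahead; its top is 29 mm above. As it cannot move, centre the closing fingers about 9 mm ahead (+y) of this point, so both meet handle and squeezed trigger together.
- trigger_front (a point): Point on the trigger's front (+y) face at the squeezing height; at rest 40 mm ahead (+y) of handle_mid, fully squeezed 28 mm. Handle and trigger measure 50 mm over both at rest, 38 mm squeezed.
- trigger_blade: The trigger: grey plastic blade standing up between handle and jaw, 20 mm wide (x), 12 mm thick (y), 60 mm tall; origin on its pin at jig (0, -80, 112) mm, front face 10 mm ahead of it, free end 64 mm above it.
- trigger (a joint): Trigger angle, rad: 0 at rest, 0.26 fully squeezed (stop). It swings towards the handle about its pin, along jig x; a spring (3 to 4 N at the squeezing height) brings it back. Each full squeeze drives the jaw about 12 mm forward by a pawl in 3 mm teeth; let back to 0, it leaves the jaw where it is and the next squeeze drives it on. A part return gives a part stroke.
- ram (a joint): Travel of push bar and jaw along jig +y, m, range 0 to 0.076, starting between 0.008 and 0.040; jaw face at jig y = 0.020 + this. About 0.067 once the three boxes are tight. It ratchets forward only. When the pack is tight the trigger stalls short of its full angle. No release is needed.
- jaw: Push bar and jaw head: black rubber pad 56 mm wide, 50 mm high (z 19 to 69) facing the boxes, on the steel bar. Origin 20 mm behind the pad's face, at bench height. Tight, it presses a little less than the finger does on the trigger: 28 N there gives about 20 N, 80 N about 68 N; 60 N crushes the boxes. When the trigger is let go nearly all the pressure is lost.
- jaw_face (a point): Centre of the rubber pad's face, which meets the nearest box.
- stop_face (a point): Point on the end stop's face, against which the boxes are pushed: jig (0, 165, 45) mm. Three tight boxes take 78 mm.
- bar_seat (a point): Where the middle of the hold-down bar's underside belongs, midway between the two notch floors: jig (0, 126, 82) mm. Two aluminium uprights stand at jig x = +-58 mm (12 mm thick, 60 mm long in y); each has a notch open at the top, 40 mm wide (y), floor at z 82, walls up to z 92. Low rails, 14 mm high, run along below.
- hold_bar: Loose hold-down bar lying on the bench: stainless flat bar 170 mm long (x), 30 mm wide (y), 8 mm thick, with a wooden grip block on its middle, 70 mm long (x), 20 mm wide (y), 30 mm high (top at z 38); 0.3 to 0.5 kg. Origin at the centre of its underside. In the notches it lies along jig x, either way round, 4 mm above the boxes.
- carton_a: Box nearest the jaw: brown card, paper label, 90 mm wide (x), 26 mm thick (y), 66 mm tall, about 0.1 kg, standing on the jig's board (z 12). Origin at the centre of its underside. At the start there are gaps of some mm between the boxes and to the end stop.
- carton_b: The middle box, same as carton_a.
- carton_c: The box next to the end stop, same as carton_a.
- scraper: Bystander: dough scraper, steel blade 75 x 110 mm and dark wooden grip 28 mm high, lying flat; origin under its middle. It and the hold-down bar may have changed places.
- glue_bottle: Bystander: white bottle 44 mm across, 110 mm tall; origin under its centre.
- tape_roll: Bystander: roll of paper band, 80 mm across, 24 mm high, lying flat; origin under its centre.
- slice_a: Bystander: film-wrapped cake slice, 80 x 64 x 22 mm, lying flat; origin under its centre.
- slice_b: Bystander: another wrapped slice, same size.
- slice_c: Bystander: another wrapped slice, same size.
- stamp: Bystander: wooden hand stamp, 34 mm across, 75 mm tall, standing; origin under its centre.
- drive_pawl (a joint): dbg angle rad
- brake_pawl (a joint): dbg angle rad

How it is judged:
By the outcome, as a careful person would: the job done as asked, in the order asked, and still so for the second after the job is handed in, while the arm keeps its last pose, push and grip.
It also fails if it takes over 72 s, if anything falls off the work surface, if the arm or the gripper's body presses on something with over 40 N, if the wrist force passes 120 N, or if a joint passes its speed limit or range.

## Working session

There is one attempt and no reset: what is moved stays moved. The work goes in short steps, Python scripts to look and compute and a shell command to move; the robot and the scene stay as the last step left them, time stands still between calls to the robot, and variables do not carry over. Pictures are saved under pics/ and viewed, at most 12 in all, crops included, and the job is handed in when it is done.

```bash
ls; mkdir -p pics; python3 - <<'E'
from workcell import manip, imaging, status
import cv2,numpy as np
np.set_printoptions(precision=4,suppress=True)
o=status.get_obs();print({k:np.round(v,3) for k,v in o.items()}, manip.grasp_offset)
for n in("scene","top"):
    cv2.imwrite(f"pics/{n}0.png",imaging.camera(n)); print(n,imaging.calibration(n))
print(imaging.calibration("wrist"))
E
```

```text
jog.py
pics
workcell.py
{'clock': np.float64(0.0), 'joint_pos': array([ 1.29 ,  0.333, -0.065,  1.461,  0.022,  1.35 , -0.089]), 'joint_velocities': array([ 0.   , -0.002,  0.001,  0.001, -0.001,  0.   , -0.001]), 'tau': array([  0.   , -62.545,   0.049, -39.16 ,   0.016,   0.01 ,  -0.   ]), 'position': array([ 0.159, -0.604,  0.231]), 'ee_rot': array([ 0.992,  0.129, -0.   , -0.001]), 'ft_force': array([-0.688,  0.005, -0.216]), 'torque': array([-0.006, -0.019, -0.012]), 'grasp_force': np.float64(0.0), 'grip_width': np.float64(0.997)} 0.0187
scene {'fx': 363.40588520126937, 'fy': 363.40588520126937, 'cx': 262.72302798101254, 'cy': 191.15624957970937, 'world_from_camera': array([[ 0.0058, -0.6689,  0.7434,  1.2576],
       [ 0.9999, -0.0067, -0.0137, -0.0064],
       [ 0.0141,  0.7434,  0.6687,  0.8083],
       [ 0.    ,  0.    ,  0.    ,  1.    ]])}
top {'fx': 378.89609845723515, 'fy': 378.89609845723515, 'cx': 249.88354213324467, 'cy': 189.37750734309301, 'world_from_camera': array([[ 0.0295,  0.9955, -0.0895,  0.3504],
       [-0.9995,  0.0287, -0.0104, -0.0154],
       [-0.0078,  0.0898,  0.9959,  1.2662],
       [ 0.    ,  0.    ,  0.    ,  1.    ]])}
{'fx': 267.2438662889156, 'fy': 267.2438662889156, 'cx': 254.15889460588366, 'cy': 190.64367714790868, 'tool_from_camera': array([[-0.0001,  0.9621,  0.2726,  0.0699],
       [ 1.    ,  0.0004, -0.0009,  0.0006],
       [-0.0009,  0.2726, -0.9621, -0.1435],
       [ 0.    ,  0.    ,  0.    ,  1.    ]])}
```

View pics/top0.png

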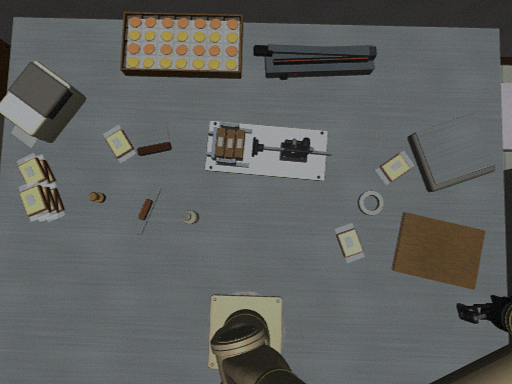

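View pics/scene0.png

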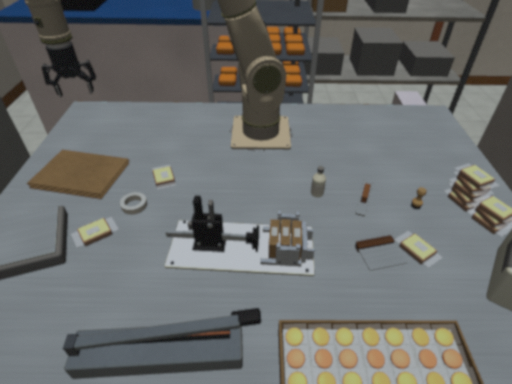

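```bash
cat > h.py <<'E'
import cv2,numpy as np
from scipy.spatial.transform import Rotation as R
from workcell import manip, imaging, status
np.set_printoptions(precision=4,suppress=True)
def pose():
    o=status.get_obs(); T=np.eye(4); T[:3,:3]=R.from_quat(o["ee_rot"]).as_matrix(); T[:3,3]=o["position"]; return T
def cam(n,T=None):
    c=imaging.calibration(n)
    return c,(c["world_from_camera"] if n!="wrist" else T@c["tool_from_camera"])
def ray(n,uv,z,T=None):
    c,W=cam(n,T); uv=np.atleast_2d(np.asarray(uv,float))
    d=np.c_[(uv[:,0]-c["cx"])/c["fx"],-(uv[:,1]-c["cy"])/c["fy"],-np.ones(len(uv))]@W[:3,:3].T
    return W[:3,3]+d*((z-W[2,3])/d[:,2])[:,None]
def proj(n,P,T=None):
    c,W=cam(n,T); q=(np.atleast_2d(P)-W[:3,3])@W[:3,:3]
    return np.c_[c["cx"]+c["fx"]*q[:,0]/-q[:,2],c["cy"]-c["fy"]*q[:,1]/-q[:,2]]
def jig(c,yaw): # board centre, yaw of jig y axis -> function
    M=R.from_euler('z',yaw).as_matrix()
    return lambda *p: M@np.array(p)/1000+np.r_[c[:2],0]
def rows(Rt,pt,T=None):
    "shift/turn from present pose to target, tool axes"
    T=pose() if T is None else T
    return np.r_[R.from_matrix(T[:3,:3].T@Rt).as_rotvec(),T[:3,:3].T@(pt-T[:3,3])]
E
python3 - <<'E'
from h import *
im=cv2.imread("pics/top0.png")
hsv=cv2.cvtColor(im,cv2.COLOR_BGR2HSV)
m=((im.min(2)>165)&(hsv[...,1]<30)).astype(np.uint8); m[:110]=0;m[190:]=0;m[:,:195]=0;m[:,340:]=0
n,l,s,c=cv2.connectedComponentsWithStats(m)
pts=np.argwhere(m)[:,::-1].astype(np.float32)
r=cv2.minAreaRect(pts);print(m.sum(),s[1:][s[1:,4]>20],r)
P=ray("top",cv2.boxPoints(r),.012);print(P,P.mean(0),np.linalg.norm(np.diff(P,axis=0),axis=1))
print(ray("top",[[145,209],[154,148]],.038),ray("top",[[159,189],[138,233]],.008))
print(R.from_quat(status.get_obs()["ee_rot"]).as_matrix())
v=cv2.resize(im[120:245,90:340],None,fx=3.2,fy=3.2,interpolation=cv2.INTER_CUBIC)
v=cv2.convertScaleAbs(v,alpha=1.3); cv2.imwrite("pics/crop1.png",v)
E
```

```text
16 [] ((257.9317932128906, 153.7724151611328), (22.074914932250977, 102.03897094726562), 87.73949432373047)
[[ 0.6096  0.148   0.012 ]
 [ 0.6328 -0.1941  0.012 ]
 [ 0.558  -0.1982  0.012 ]
 [ 0.5348  0.1421  0.012 ]] [ 0.5838 -0.0256  0.012 ] [0.3429 0.0749 0.341 ]
[[0.3871 0.336  0.038 ]
 [0.5885 0.3172 0.038 ]] [[0.456  0.3013 0.008 ]
 [0.3081 0.3634 0.008 ]]
[[ 0.9669  0.255  -0.0004]
 [ 0.255  -0.9669  0.0012]
 [-0.0001 -0.0012 -1.    ]]
```

View pics/crop1.png

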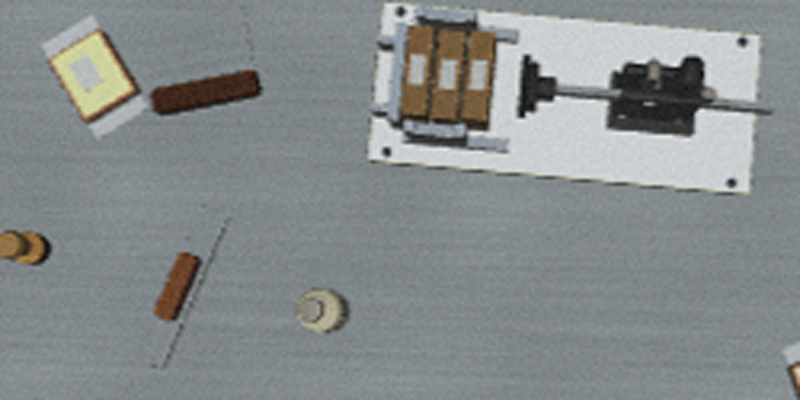

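```bash
python3 - <<'E'
from h import *
im=cv2.imread("pics/top0.png").astype(int)
print(im[170,230],im[170,300],im[200,260])
m=(im.min(2)>120).astype(np.uint8); m[:110]=0;m[190:]=0;m[:,:195]=0;m[:,340:]=0
m=cv2.morphologyEx(m,cv2.MORPH_OPEN,np.ones((2,2),np.uint8))
r=cv2.minAreaRect(cv2.findNonZero(m));print(m.sum(),r)
P=ray("top",cv2.boxPoints(r),.012);print(P,P.mean(0),np.linalg.norm(np.diff(P,axis=0),axis=1))
d=P[[0,1]].mean(0)-P[[2,3]].mean(0);print(np.degrees(np.arctan2(d[1],d[0])))
hsv=cv2.cvtColor(im.astype(np.uint8),cv2.COLOR_BGR2HSV)
for (x0,y0,x1,y1) in[(130,190,165,240)]:
    b=np.zeros(m.shape,np.uint8); b[y0:y1,x0:x1]=(hsv[y0:y1,x0:x1,1]>90)
    r=cv2.minAreaRect(cv2.findNonZero(b));P=ray("top",cv2.boxPoints(r),.036);print(r,P,P.mean(0))
E
```

```text
[162 162 160] [161 158 153] [103 101  97]
3628 ((267.29644775390625, 151.09100341796875), (119.72212219238281, 49.595455169677734), 4.969740390777588)
[[ 0.5218  0.1478  0.012 ]
 [ 0.6906  0.14    0.012 ]
 [ 0.666  -0.2628  0.012 ]
 [ 0.4984 -0.2504  0.012 ]] [ 0.5942 -0.0563  0.012 ] [0.169  0.4036 0.1681]
86.56712762603082
((144.7568359375, 208.93492126464844), (6.455325603485107, 21.43499183654785), 24.443954467773438) [[0.3593 0.3598 0.036 ]
 [0.4236 0.3344 0.036 ]
 [0.4154 0.3148 0.036 ]
 [0.3513 0.3403 0.036 ]] [0.3874 0.3373 0.036 ]
```

```bash
cat >> h.py <<'E'
def down(deg): # tool pointing down, tool x at yaw deg
    a=np.radians(deg);x=np.r_[np.cos(a),np.sin(a),0];z=np.r_[0,0,-1.];return np.c_[x,np.cross(z,x),z]
E
python3 -c "
from h import *
print(rows(down(-3.4),np.r_[.58,-.05,.35]))"
```

```text
[-0.0012  0.0003  0.3172  0.5481 -0.4286 -0.1189]
```

```bash
R="0"; python3 jog.py '0,0,0.317,0.274,-0.214,-0.06,1 | 0,0,0.317,0.274,-0.214,-0.06,1 | 0,0,0.317,0.274,-0.214,-0.06,1 | 0,0,0.317,0.548,-0.429,-0.119,1 | 0,0,0.317,0.548,-0.429,-0.119,1 | 0,0,0.317,0.548,-0.429,-0.119,1 | 0,0,0.317,0.548,-0.429,-0.119,1 | 0,0,0.317,0.548,-0.429,-0.119,1 | 0,0,0.317,0.548,-0.429,-0.119,1 | 0,0,0.317,0.548,-0.429,-0.119,1 | 0,0,0.317,0.548,-0.429,-0.119,1 | 0,0,0.317,0.548,-0.429,-0.119,1 | 0,0,0.317,0.548,-0.429,-0.119,1 | 0,0,0.317,0.548,-0.429,-0.119,1 | 0,0,0.317,0.548,-0.429,-0.119,1 | 0,0,0.317,0.548,-0.429,-0.119,1'
python3 - <<'E'
from h import *
T=pose(); im=imaging.camera("wrist"); np.save("T1.npy",T); cv2.imwrite("pics/w1.png",im)
print(T[:3,3]); print(rows(down(-21.5),np.r_[.387,.337,.22]))
E
```

```text
clock: 2.1
position: [0.5795, -0.0509, 0.3504]
ee_rot: [1.0, -0.03, 0.0, 0.0]
ft_force: [-0.5, -0.2, -0.3]
grip_width: 1.002
grasp_force: 0.0
[ 0.5795 -0.0509  0.3504]
[ 0.0004 -0.0002  0.3148 -0.2157 -0.3753  0.1302]
```

View pics/w1.png

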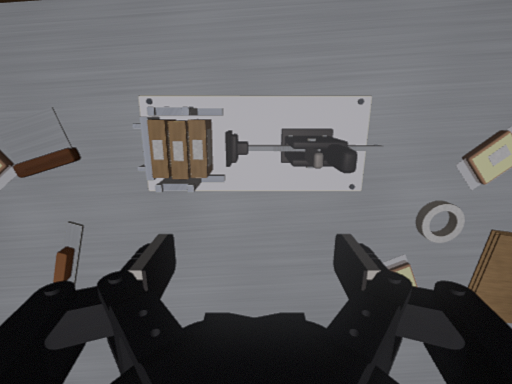

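```bash
python3 jog.py '0,0,0.315,-0.108,-0.188,0.065,1 | 0,0,0.315,-0.108,-0.188,0.065,1 | 0,0,0.315,-0.108,-0.188,0.065,1 | 0,0,0.315,-0.216,-0.375,0.13,1 | 0,0,0.315,-0.216,-0.375,0.13,1 | 0,0,0.315,-0.216,-0.375,0.13,1 | 0,0,0.315,-0.216,-0.375,0.13,1 | 0,0,0.315,-0.216,-0.375,0.13,1 | 0,0,0.315,-0.216,-0.375,0.13,1 | 0,0,0.315,-0.216,-0.375,0.13,1 | 0,0,0.315,-0.216,-0.375,0.13,1 | 0,0,0.315,-0.216,-0.375,0.13,1'
python3 - <<'E'
from h import *
T=np.load("T1.npy"); im=cv2.imread("pics/w1.png").astype(int)
m=(im.min(2)>135).astype(np.uint8); m[205:]=0;m[:85]=0;m[:,:125]=0;m[:,385:]=0
m=cv2.morphologyEx(m,cv2.MORPH_OPEN,np.ones((3,3),np.uint8))
n,l,s,c=cv2.connectedComponentsWithStats(m); k=1+np.argmax(s[1:,4]); print(s[k])
pts=np.argwhere(l==k)[:,::-1]+0.
P=ray("wrist",pts,.012,T)
a=cv2.minAreaRect((P[:,:2]*1000).astype(np.float32));print(a)
h=cv2.convexHull(pts.astype(np.float32)); q=cv2.approxPolyDP(h,4,True)[:,0]; print(q)
print(ray("wrist",q,.012,T)[:,:2])
# bar
T=pose(); im=imaging.camera("wrist"); np.save("T2.npy",T); cv2.imwrite("pics/w2.png",im)
print(T[:3,3])
E
```

```text
clock: 3.65
position: [0.4193, 0.281, 0.2245]
ee_rot: [0.983, -0.185, -0.007, 0.011]
ft_force: [-0.1, 1.2, 0.2]
grip_width: 1.0
grasp_force: 0.0
[  138    96   234    96 12203]
((596.69873046875, -53.13114929199219), (399.9015808105469, 168.24270629882812), 86.50479125976562)
[[361. 189.]
 [197. 190.]
 [140. 115.]
 [138.  96.]
 [371.  96.]]
[[ 0.5044 -0.247 ]
 [ 0.5213  0.0595]
 [ 0.6617  0.1421]
 [ 0.6928  0.14  ]
 [ 0.6686 -0.2562]]
[0.4193 0.281  0.2245]
```

View pics/w2.png

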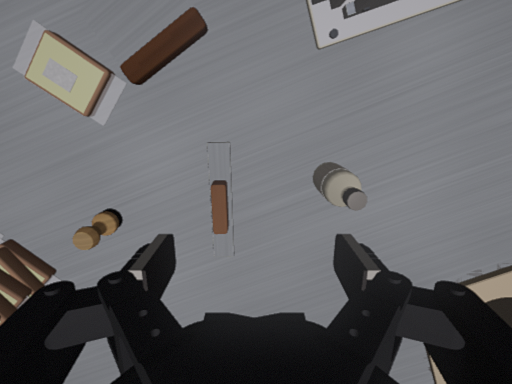

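```bash
cat >> h.py <<'E'
def block(im,T,box,z=.038,s=90):
    hsv=cv2.cvtColor(im,cv2.COLOR_BGR2HSV); x0,y0,x1,y1=box
    b=np.zeros(im.shape[:2],np.uint8); b[y0:y1,x0:x1]=(hsv[y0:y1,x0:x1,1]>s)*255
    n,l,st,c=cv2.connectedComponentsWithStats(b); k=1+np.argmax(st[1:,4]); 
    P=ray("wrist",np.argwhere(l==k)[:,::-1],z,T)
    return st[k],cv2.minAreaRect((P[:,:2]*1000).astype(np.float32)),im[tuple(c[k].astype(int)[::-1])]
E
python3 - <<'E'
from h import *
T=np.load("T2.npy"); im=cv2.imread("pics/w2.png")
print(block(im,T,(200,140,240,260)))
print(ray("wrist",[[208,142],[230,142],[234,255]],.008,T))
print(pose()[:3,3],rows(down(-21.5),np.r_[.387,.337,.16]))
E
```

```text
(array([211, 184,  17,  50, 715], dtype=int32), ((387.737548828125, 337.4457092285156), (19.101858139038086, 68.22843170166016), 69.25505828857422), array([ 60,  78, 110], dtype=uint8))
[[0.4711 0.3207 0.008 ]
 [0.4604 0.2936 0.008 ]
 [0.3031 0.3533 0.008 ]]
[0.4172 0.2841 0.2238] [ 0.0244  0.0098  0.0081 -0.0465 -0.0401  0.0633]
```

```bash
python3 jog.py '0,0,0,0,0,0,1 | 0,0,0,0,0,0,1'
python3 -c "
from h import *
print(rows(down(-20.8),np.r_[.3877,.3374,.16]))"
```

```text
clock: 3.95
position: [0.4199, 0.2801, 0.2247]
ee_rot: [0.983, -0.186, -0.007, 0.011]
ft_force: [-0.0, -0.2, -0.4]
grip_width: 1.001
grasp_force: 0.0
[ 0.0239  0.009  -0.0105 -0.0503 -0.0431  0.0641]
```

```bash
python3 jog.py '0.024,0.009,-0.01,-0.05,-0.043,0.064,1 | 0.024,0.009,-0.01,-0.05,-0.043,0.064,1 | 0.024,0.009,-0.01,-0.05,-0.043,0.064,1 | 0.024,0.009,-0.01,-0.05,-0.043,0.064,1 | 0.024,0.009,-0.01,-0.05,-0.043,0.064,1'
python3 - <<'E'
from h import *
T=pose(); im=imaging.camera("wrist"); cv2.imwrite("pics/w3.png",im); np.save("T3.npy",T)
print(proj("wrist",[.3877,.3374,.038],T)); u,v=proj("wrist",[.3877,.3374,.038],T)[0].astype(int)
print(block(im,T,(u-25,v-50,u+25,v+50)))
print(T[:3,:3],T[:3,3],rows(down(-20.8),np.r_[.3877,.3374,.011]))
E
```

```text
clock: 4.58
position: [0.3886, 0.3368, 0.1604]
ee_rot: [0.983, -0.181, -0.0, -0.0]
ft_force: [0.4, 0.6, 0.9]
grip_width: 0.996
grasp_force: 0.0
[[253.7281 186.817 ]]
(array([ 244,  155,   18,   64, 1106], dtype=int32), ((387.4075622558594, 338.8124084472656), (17.41924476623535, 67.29118347167969), 69.50465393066406), array([ 62,  80, 111], dtype=uint8))
[[ 0.9343 -0.3565 -0.0002]
 [-0.3565 -0.9343  0.0004]
 [-0.0003 -0.0003 -1.    ]] [0.3886 0.3368 0.1604] [-0.0008  0.0004 -0.0017 -0.001   0.      0.1495]
```

```bash
python3 jog.py '0,0,-0.002,-0.001,-0.001,0.06,1 | 0,0,-0.002,-0.001,-0.001,0.11,1 | 0,0,-0.002,-0.001,-0.001,0.14,1 | 0,0,-0.002,-0.001,-0.001,0.1495,1 | 0,0,-0.002,-0.001,-0.001,0.1495,1 | 0,0,-0.002,-0.001,-0.001,0.1495,0 | 0,0,-0.002,-0.001,-0.001,0.1495,0 | 0,0,-0.002,-0.001,-0.001,0.1495,0 | 0,0,-0.002,-0.001,-0.001,0.1495,0 | 0,0,-0.002,-0.001,-0.001,0.1495,0 | 0,0,-0.002,-0.001,-0.001,0.1495,0 | 0,0,-0.002,-0.001,-0.001,0.1495,0 | 0,0,-0.002,-0.001,-0.001,0.1495,0' 60
```

```text
clock: 6.25
position: [0.3867, 0.3397, 0.0108]
ee_rot: [0.984, -0.179, -0.0, -0.0]
ft_force: [-1.6, -1.1, 6.1]
grip_width: 0.224
grasp_force: 60.0
```

```bash
python3 jog.py '0,0,0,0,0,-0.05,0 | 0,0,0,0,0,-0.1,0 | 0,0,0,0,0,-0.15,0 | 0,0,0,0,0,-0.19,0 | 0,0,0,0,0,-0.19,0'
python3 - <<'E'
from h import *
T=np.load("T1.npy"); im=cv2.imread("pics/w1.png"); J=jig((.5967,-.0531),np.radians(-3.5))
k=5;x0,y0=125,85; v=cv2.resize(im[y0:y0+115,x0:x0+155],None,fx=k,fy=k,interpolation=cv2.INTER_CUBIC)
v=cv2.convertScaleAbs(v,alpha=1.4)
def dot(p,c):
    u=(proj("wrist",J(*p),T)[0]-[x0,y0]+.5)*k; cv2.circle(v,tuple(int(a) for a in u),3,c,-1)
for sx in(-1,1):
    for y in(106,146): 
        for x in (52,64): dot((sx*x,y,92),(0,0,255))
    for y in(96,156): dot((sx*58,y,92),(0,255,0))
for x in(-50,50): dot((x,165,70),(255,0,255))
for s in(-1,1):dot((85*s,200,12),(255,255,0))
cv2.imwrite("pics/c2.png",v)
print(J(0,126,82),pose()[:3,3],rows(down(-3.5),J(0,126,200)))
E
```

```text
clock: 6.88
position: [0.3873, 0.3404, 0.2024]
ee_rot: [0.984, -0.179, 0.0, -0.002]
ft_force: [-0.3, -0.8, -4.1]
grip_width: 0.225
grasp_force: 60.1
[0.6044 0.0727 0.082 ] [0.3873 0.3404 0.2024] [-0.0038 -0.0004 -0.2982  0.2974  0.1744  0.0017]
```

View pics/c2.png

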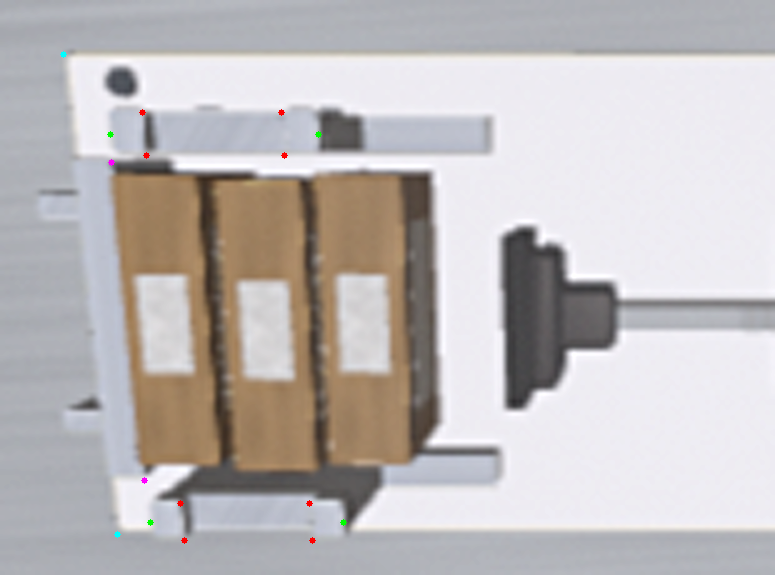

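```bash
python3 jog.py '-0.004,0,-0.298,0.06,0.035,0,0 | -0.004,0,-0.298,0.12,0.07,0,0 | -0.004,0,-0.298,0.18,0.105,0,0 | -0.004,0,-0.298,0.24,0.14,0,0 | -0.004,0,-0.298,0.297,0.174,0.002,0 | -0.004,0,-0.298,0.297,0.174,0.002,0 | -0.004,0,-0.298,0.297,0.174,0.002,0 | -0.004,0,-0.298,0.297,0.174,0.002,0 | -0.004,0,-0.298,0.297,0.174,0.002,0 | -0.004,0,-0.298,0.297,0.174,0.002,0'
python3 - <<'E'
from h import *
T=pose(); cv2.imwrite("pics/w4.png",imaging.camera("wrist")); np.save("T4.npy",T)
J=jig((.5972,-.0531),np.radians(-3.5))
print(T[:3,3],rows(down(-3.5),J(0,126,93.5)))
E
```

```text
clock: 8.12
position: [0.603, 0.0732, 0.1981]
ee_rot: [1.0, -0.03, -0.001, 0.002]
ft_force: [-0.1, -0.6, -3.7]
grip_width: 0.226
grasp_force: 59.8
[0.603  0.0732 0.1981] [ 0.0036  0.001   0.0008  0.002  -0.0002  0.1047]
```

View pics/w4.png

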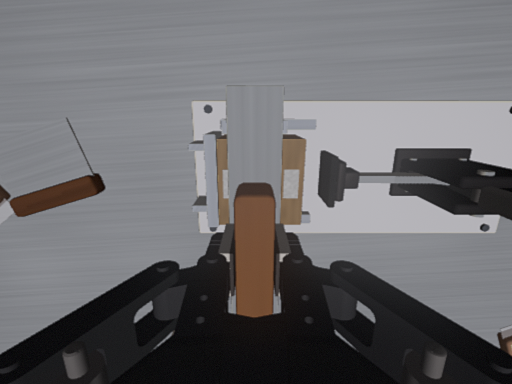

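```bash
python3 jog.py '0.004,0.001,0.001,0.002,0,0.05,0 | 0.004,0.001,0.001,0.002,0,0.08,0 | 0.004,0.001,0.001,0.002,0,0.09,0 | 0.004,0.001,0.001,0.002,0,0.097,0 | 0.004,0.001,0.001,0.002,0,0.1,0 | 0.004,0.001,0.001,0.002,0,0.103,0 | 0.004,0.001,0.001,0.002,0,0.103,0 | 0.004,0.001,0.001,0.002,0,0.103,0'
```

```text
clock: 9.18
position: [0.6054, 0.0714, 0.0956]
ee_rot: [1.0, -0.031, 0.0, -0.0]
ft_force: [-0.7, 0.5, -2.8]
grip_width: 0.22
grasp_force: 59.8
```

```bash
python3 jog.py '0,0,0,0,0,0.001,0 | 0,0,0,0,0,0.002,0 | 0,0,0,0,0,0.003,0 | 0,0,0,0,0,0.003,0'
```

```text
clock: 9.68
position: [0.6053, 0.0714, 0.0929]
ee_rot: [1.0, -0.032, 0.0, -0.0]
ft_force: [-4.1, -0.0, 4.9]
grip_width: 0.222
grasp_force: 61.1
```

```bash
python3 jog.py '0,0,0,0,0,0,0.6 | 0,0,0,0,0,0,0.6 | 0,0,0,0,0,0,0.6 | 0,0,0,0,0,0,0.6 | 0,0,0,0,0,-0.03,0.6 | 0,0,0,0,0,-0.08,1 | 0,0,0,0,0,-0.14,1 | 0,0,0,0,0,-0.2,1 | 0,0,0,0,0,-0.2,1 | 0,0,0,0,0,-0.2,1'
python3 - <<'E'
from h import *
T=pose(); cv2.imwrite("pics/w5.png",imaging.camera("wrist")); np.save("T5.npy",T)
J=jig((.5972,-.0531),np.radians(-3.5))
print(T[:3,3],rows(down(-3.5),J(0,-101,290)),rows(down(-3.5),J(0,-101,134)))
E
```

```text
clock: 10.92
position: [0.605, 0.0715, 0.2918]
ee_rot: [1.0, -0.031, -0.0, -0.0]
ft_force: [0.1, 0.9, -1.1]
grip_width: 1.002
grasp_force: 0.0
[0.605  0.0715 0.2918] [ 0.0003  0.0014 -0.0017  0.0005  0.2259  0.0012] [ 0.0003  0.0014 -0.0017  0.0007  0.2258  0.1572]
```

View pics/w5.png

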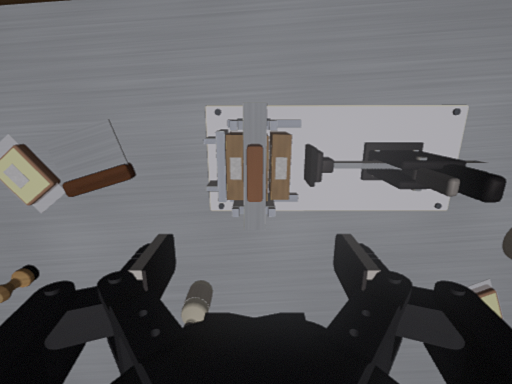

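```bash
python3 jog.py '0,0.001,-0.002,0,0.06,0,1 | 0,0.001,-0.002,0,0.12,0,1 | 0,0.001,-0.002,0,0.18,0,1 | 0,0.001,-0.002,0.001,0.226,0,1 | 0,0.001,-0.002,0.001,0.226,0,1 | 0,0.001,-0.002,0.001,0.226,0.04,1 | 0,0.001,-0.002,0.001,0.226,0.08,1 | 0,0.001,-0.002,0.001,0.226,0.12,1 | 0,0.001,-0.002,0.001,0.226,0.145,1 | 0,0.001,-0.002,0.001,0.226,0.157,1 | 0,0.001,-0.002,0.001,0.226,0.157,1 | 0,0.001,-0.002,0.001,0.226,0.157,1'
python3 - <<'E'
from h import *
T=pose(); cv2.imwrite("pics/w6.png",imaging.camera("wrist")); cv2.imwrite("pics/s6.png",imaging.camera("scene"));np.save("T6.npy",T)
J=jig((.5972,-.0531),np.radians(-3.5))
print(T[:3,3],rows(down(-3.5),J(0,-101,134)))
E
```

```text
clock: 12.48
position: [0.5925, -0.1543, 0.1362]
ee_rot: [1.0, -0.03, 0.001, 0.0]
ft_force: [-0.6, -0.2, -0.1]
grip_width: 0.996
grasp_force: 0.0
[ 0.5925 -0.1543  0.1362] [ 0.0001 -0.0026  0.0003 -0.0015 -0.0004  0.0023]
```

View pics/w6.png

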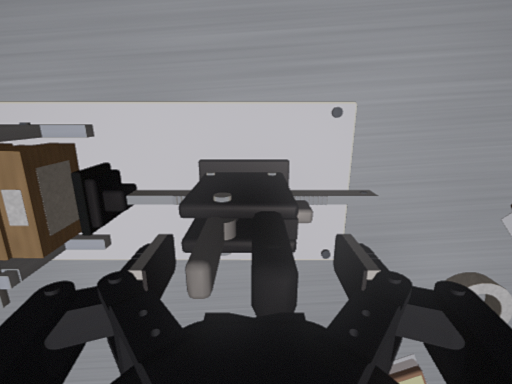

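```bash
python3 jog.py '0,0,0,-0.001,0,0.002,0.3 | 0,0,0,-0.001,0,0.002,0.3 | 0,0,0,-0.001,0,0.002,0.3 | 0,0,0,-0.001,0,0.002,0.3 | 0,0,0,-0.001,0,0.002,0.3 | 0,0,0,-0.001,0,0.002,0.3 | 0,0,0,-0.001,0,0.002,0.3 | 0,0,0,-0.001,0,0.002,0.3' 40
```

```text
clock: 13.58
position: [0.5923, -0.1517, 0.1349]
ee_rot: [1.0, -0.03, 0.002, -0.002]
ft_force: [-2.2, 7.7, 14.5]
grip_width: 0.487
grasp_force: 43.6
```

```bash
python3 jog.py '0,0,0,0,0,0,0.68 | 0,0,0,0,0,0,0.68 | 0,0,0,0,0,0,0.68 | 0,0,0,0,0,0,0.68 | 0,0,0,0,0,0,0.68'
python3 jog.py '0,0,0,0,0,0,0.3 | 0,0,0,0,0,0,0.3 | 0,0,0,0,0,0,0.3 | 0,0,0,0,0,0,0.3 | 0,0,0,0,0,0,0.3 | 0,0,0,0,0,0,0.3'
```

```text
clock: 14.2
position: [0.5912, -0.1531, 0.1331]
ee_rot: [1.0, -0.03, 0.0, -0.001]
ft_force: [0.8, 5.5, 0.9]
grip_width: 0.677
grasp_force: 2.6
clock: 14.95
position: [0.5922, -0.1516, 0.1349]
ee_rot: [1.0, -0.03, 0.002, -0.002]
ft_force: [-3.2, 10.3, 16.1]
grip_width: 0.488
grasp_force: 44.0
```

```bash
python3 -c "
from h import *
cv2.imwrite('pics/w7.png',imaging.camera('wrist'))"
python3 jog.py '0,0,0,0,-0.002,0,0.82 | 0,0,0,0,-0.002,0,0.82 | 0,0,0,0,-0.002,0,0.82 | 0,0,0,0,-0.002,0,0.82 | 0,0,0,0,-0.002,0,0.82 | 0,0,0,0,-0.002,0,0.82'
python3 jog.py '0,0,0,0,0,0,0.3 | 0,0,0,0,0,0,0.3 | 0,0,0,0,0,0,0.3 | 0,0,0,0,0,0,0.3 | 0,0,0,0,0,0,0.3 | 0,0,0,0,0,0,0.3 | 0,0,0,0,0,0,0.3'
python3 - <<'E'
from h import *
cv2.imwrite('pics/w8.png',imaging.camera('wrist'))
ims=[cv2.imread(f"pics/w{i}.png")[100:300,0:400] for i in(6,7,8)]
cv2.imwrite("pics/m.png",cv2.convertScaleAbs(np.vstack(ims),alpha=1.4))
E
```

```text
clock: 15.75
position: [0.5911, -0.1523, 0.1333]
ee_rot: [1.0, -0.031, 0.001, 0.0]
ft_force: [0.0, 0.5, -1.0]
grip_width: 0.82
grasp_force: 0.0
clock: 16.62
position: [0.592, -0.1516, 0.1349]
ee_rot: [1.0, -0.031, 0.002, -0.001]
ft_force: [-1.6, 1.6, 12.8]
grip_width: 0.485
grasp_force: 44.8
```

View pics/m.png

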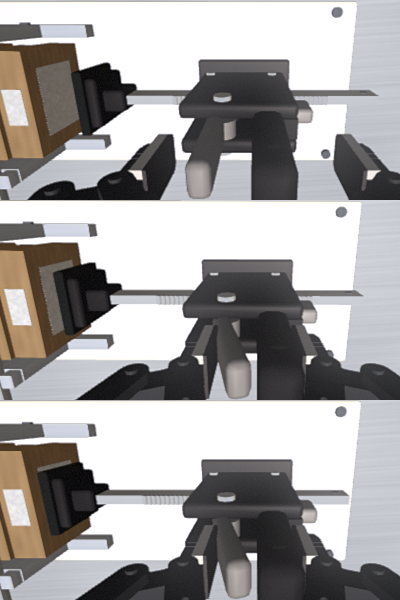

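```bash
for i in 1 2; do python3 jog.py '0,0,0,0,0,0,0.82 | 0,0,0,0,0,0,0.82 | 0,0,0,0,0,0,0.82 | 0,0,0,0,0,0,0.82 | 0,0,0,0,0,0,0.82' | tail -2
python3 jog.py '0,0,0,0,0,0,0.3 | 0,0,0,0,0,0,0.3 | 0,0,0,0,0,0,0.3 | 0,0,0,0,0,0,0.3 | 0,0,0,0,0,0,0.3 | 0,0,0,0,0,0,0.3 | 0,0,0,0,0,0,0.3'; done
python3 - <<'E'
from h import *
cv2.imwrite('pics/w9.png',imaging.camera('wrist'))
E
```

```text
grip_width: 0.818
grasp_force: 0.0
clock: 18.18
position: [0.592, -0.1516, 0.1348]
ee_rot: [1.0, -0.031, 0.002, -0.001]
ft_force: [-1.4, 2.0, 11.8]
grip_width: 0.486
grasp_force: 44.2
grip_width: 0.819
grasp_force: 0.0
clock: 19.68
position: [0.592, -0.1484, 0.1341]
ee_rot: [1.0, -0.029, 0.001, -0.003]
ft_force: [-3.2, 10.5, 11.9]
grip_width: 0.563
grasp_force: 38.5
```

```bash
python3 jog.py '0,0,0,0,-0.001,0,0.3 | 0,0,0,0,-0.002,0,0.3 | 0,0,0,0,-0.003,0,0.3 | 0,0,0,0,-0.003,0,0.3 | 0,0,0,0,-0.003,0,0.3 | 0,0,0,0,-0.003,0,0.3'
python3 - <<'E'
from h import *
w=imaging.camera('wrist');t=imaging.camera('top');s=imaging.camera('scene')
a=cv2.resize(t[115:190,195:345],(600,300),interpolation=cv2.INTER_CUBIC)
b=cv2.resize(s[185:285,160:330],(510,300),interpolation=cv2.INTER_CUBIC)
c=cv2.resize(w[80:280,0:400],(600,300))
v=np.zeros((600,800,3),np.uint8); v[:300,:400]=cv2.resize(a,(400,300));v[:300,400:]=cv2.resize(b,(400,300));v[300:,:600]=c
cv2.imwrite("pics/m2.png",cv2.convertScaleAbs(v,alpha=1.4))
E
```

```text
clock: 20.48
position: [0.5921, -0.1485, 0.1342]
ee_rot: [1.0, -0.03, 0.001, -0.001]
ft_force: [1.8, 0.5, 7.9]
grip_width: 0.561
grasp_force: 44.7
```

View pics/m2.png

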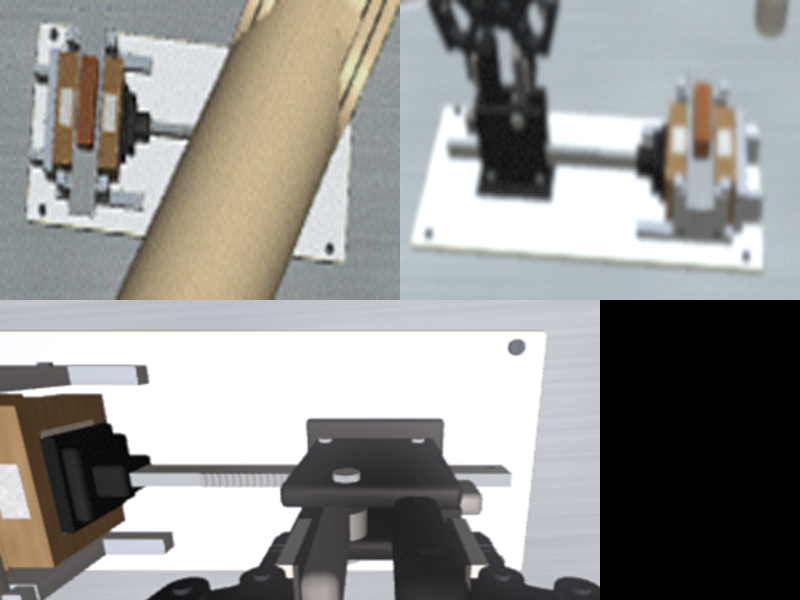

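```bash
python3 - <<'E'
from h import *
M=R.from_euler('z',-3.5,degrees=True).as_matrix()
f=lambda u,z,T:(M.T@(ray("wrist",u,z,T)[0]-[.5972,-.0531,0]))*1000
T6=np.load("T6.npy");T=pose();np.set_printoptions(precision=1,suppress=True)
print("tail before",f([376,193],.054,T6),"now",f([340,191],.054,T))
print("pad top far corner y before",f([83,171],.069,T6),"now",f([29,167],.069,T))
E
```

```text
tail before [   5.7 -209.2   54. ] now [   7.4 -170.5   54. ]
pad top far corner y before [28.4 35.5 69. ] now [31.2 82.7 69. ]
```

```bash
python3 -c "
from workcell import manip, imaging, status
o=status.get_obs();print(o['clock'],o['grasp_force'],o['grip_width'],o['ft_force'])
print(manip.hand_in())"
```

```text
20.625 44.713820815086365 0.5639263013684699 [1.47033763 0.2520969  5.92170261]
the job is handed in; nothing more can be done
None
```

I laid the hold-down bar in both notches and let go of it, then pumped the clamp until its trigger stalled with the pack tight, and handed the job in at 20.6 s still squeezing at about 45 N (by the figures you gave, roughly 36 N at the jaw); the result of the judging was not shown.

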